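Pin the planter clamp shut and press it

ROBOT

A 7-joint arm with a two-finger parallel gripper is mounted at the origin on the work surface. World frame = base frame: x ahead of the robot, y to its left, z up, the work surface at z = 0. Lengths are in m, angles in rad, forces in N, time in s.
With the tool pointing down it reaches from about 0.4 to 0.85 m from the base axis. Payload 10.4 kg.
Tool frame: the origin (TCP) lies at the very end of the fingers, on their centre line; the grasp point (between the pads) lies manip.hold_point_z behind it (manip.hold_point_z is the distance from the TCP to the grasp point, in m); z points along the fingers, x is the direction in which the jaws open and shut, and the axes are right-handed (so a half turn about z gives the same grasp; the last joint's range is limited). The gripper opens to 85 mm and grips with 20 to 120 N. Pads are 22 mm wide; open, the fingers measure 114 mm over their backs; the gripper's body (76 mm by 85 mm) begins 54 mm behind the grasp point. The pads swing forward as they close: fully open they stand 13 mm farther back than shut.
Start: joints at [-1.169, 0.332, -0.065, 1.46, 0.022, 1.35, -0.088], TCP at [0.258, 0.569, 0.2] pointing down, gripper open.
Joint ranges: [-2.6, 2.6], [-0.5, 2.12], [-1.47, 1.34], [0.16, 2.42], [-1.27, 4.41], [0.06, 2.06], [-2.6, 2.6]. Speed limits (rad/s): [2.22, 2.22, 2.79, 2.79, 3.14, 3.14, 3.14].

INTERFACE

Orientations are given as a unit quaternion [x, y, z, w].
In Python, from workcell import readout, camera, camera_info, manip gives the robot as it stands.
- The arm moves only by the tool play_rows, never from a script. Its argument "rows" is a list of rows, each a list of 3 entries, a list of its own where there are three numbers: the shift along the world's x, y, z in mm, then the turn, a rotation vector about the world's x, y, z in degrees, then the finger opening in mm, from 0 to 85.4. In form: [[[tx, ty, tz], [rx, ry, rz], fingers], ...]. A call has 1 to 12 rows; each row shifts and turns the commanded pose from where the row before left it; what a row does not reach is not made up. A row lasts 1/8 s, in which the tool goes at most 62.5 mm and 10.7 degrees, less where a joint would pass 70% of its speed; a pose out of reach is approached as far as the arm can. A call with a gripper value outside its range is refused whole. The fingers move at their own pace and stop on an object; "force" is the grip in N (left out, the last holds). Time passes only in rows, so rows that do not move let the fingers close. It gives the time, the measured TCP pose, the force and the opening at its end, in the units of the state.
- readout.get_obs(): the state, without advancing time (a new reading comes with each control period).
- camera(name): name is "side" or "top"; returns the picture (384x512x3 uint8, blue, green, red); there is no depth.
- camera_info(name): a dict with "fx", "fy", "cx", "cy" (pixels), "world_from_camera" (4x4, takes a point from camera to world coordinates). Camera axes: x right, y up, looking along -z (the intrinsics and any distortion apply to the point x, -y, -z); pixel columns grow to the right and rows downward; lengths in m; the calibration is good to about 2 mm. A picture is of the moment at which its call begins. camera_info takes no time and is no camera call.
- manip.hand_in(): hands the job in, once; it reports no verdict.
The state is a dict: "clock": time; "joint_pos": joint angles; "joint_velocities": joint speeds; "tau": joint torques, N m; "position": TCP position; "ee_rot": TCP orientation; "ft_force": force on the tool from outside, world axes, zero at the start; "torque": the same for the moment, N m; "grip_width": opening from 0.0 (shut) to 1.0 (fully open).
Only numpy, scipy, OpenCV 4.12 (cv2) and the standard library are available. Lean on these libraries where they do the work, as an engineer would, in place of code of your own. Each camera call takes 0.05 s, during which the arm holds its last target.

TASK

A mended white planter stands in an open hinged clamp: swing the blue half shut against the fixed half, then take the red-handled pin from its wooden holder and push it down through the two aligned lug holes until its collar sits on the blue lug. Then press the orange sprung pad on the outside of the blue half fully in with the gripper and finish while still holding it pressed, so the halves stay squeezed shut around the glued pot. Leave the blue pot, the glaze jar and the saucer alone.

Things in the scene. Friction and masses are not known exactly. Their poses are not given: they have to be found in the camera images.
- jig: Fixed bonding clamp, z up. Origin on the bench under the axis of its fixed white planter (100 mm wide). Two half shells (outside radius 66 mm) reach 92 mm above the bench: fixed aluminium on the jig's -x side, hinged blue on its +x side. Vertical hinge axis at jig x = 0, y = +87 mm, lugs at x = 0, y = -87 mm. Nothing is higher than 97 mm. Steel base plate 12 mm thick, to jig x = +50 mm.
- half (a joint): Swing of the blue half about the vertical hinge, rad: 0 = shut (hard stop), positive = open (its free end swings from jig -y towards jig +x, counter-clockwise from above), at most 1.3. Light friction (0.13 N m): it stays where it is left. It weighs 0.6 kg, clears the bench by 16 mm and carries the upper lug and the orange pad.
- pad (a joint): Travel of the orange pad, m: 0 = out, 0.008 = fully in (stop). It slides towards the pot; the spring needs about 4 N to start and 11 N at the stop.
- pad_face (a point): Centre of the outer face of the orange pad, an upright plate 50 x 50 mm, 8 mm thick, centre 60 mm above the bench. Its x axis is the outward normal (at joint half = 0 this is the jig's +x axis); push it along its -x axis. Shut and pad out, it lies at jig x = 96 mm, y = 0.
- upper_hole (a point): Centre of the hole in the blue lug (36 x 36 x 12 mm, hole 14 mm wide, 2 mm chamfer), at the lug's top face, 92 mm above the bench.
- lower_hole (a point): Centre of the hole in the fixed aluminium lug (36 x 36 x 12 mm, hole 14 mm wide), at its top face, 78 mm above the bench. Shut, the blue lug's hole lies straight above it, with 2 mm between the lugs; below the lug is free space.
- pin: Steel locking pin, about 70 g, upright. Origin at the tip of its foot, z up along the pin. Shaft 10 mm wide, 45 mm long, tapered foot; then a collar 24 mm wide, 6 mm thick; then a red round grip 18 mm wide, 32 mm long (51 to 83 mm above the tip). At the start it hangs by its collar in the holder, tip 5 mm above the bench.
- collar (a point): Centre of the underside of the pin's collar, 45 mm above the tip; when the pin is fully home it lies on the blue lug's top, at upper_hole.
- holder: Fixed light wooden block 60 x 60 x 50 mm with a 14 mm hole in its middle for the pin. Origin: centre of its underside.
- blue_pot: Bystander: blue cup-shaped pot, 76 mm wide, 75 mm tall, origin under its centre.
- glaze_jar: Bystander: amber jar, 60 mm wide, 85 mm tall, origin under its centre.
- saucer: Bystander: white saucer, 120 mm wide, 18 mm tall, origin under its centre.

How it is judged:
By the outcome, as a careful person would: the job done as asked, in the order asked, and still so for the second after the job is handed in, while the arm keeps its last pose, push and grip.
It also fails if it takes over 72 s, if anything falls off the work surface, if the arm or the gripper's body presses on something with over 40 N, if the wrist force passes 120 N, or if a joint passes its speed limit or range.

## Working session

There is one attempt and no reset: what is moved stays moved. The work goes in short steps, Python scripts to look and compute and a tool call to move; the robot and the scene stay as the last step left them, time stands still between calls to the robot, and variables do not carry over. Pictures are saved under pics/ and viewed, and the job is handed in when it is done.

Besides the shell and the picture viewer there is one more tool, called after "Call:" as name(argument=value, ...), one argument or row to a line, values as JSON. play_rows: Moves the arm, as the interface text tells. Its arguments: {"type":"object","properties":{"rows":{"type":"array"},"force":{"type":"number"}},"required":["rows"]}

```bash
mkdir -p pics; ls; cat > h.py <<'E'
import numpy as np,cv2
from workcell import readout,camera,camera_info,manip
def ray(name,u,v):
    I=camera_info(name);M=np.array(I["world_from_camera"])
    d=np.array([(u-I["cx"])/I["fx"],-(v-I["cy"])/I["fy"],-1.0])
    return M[:3,3],M[:3,:3]@d
def onz(name,u,v,z):
    o,d=ray(name,u,v);return o+d*(z-o[2])/d[2]
def proj(name,p):
    I=camera_info(name);M=np.linalg.inv(np.array(I["world_from_camera"]))
    c=M[:3,:3]@np.array(p)+M[:3,3]
    return np.array([I["cx"]+I["fx"]*c[0]/-c[2],I["cy"]-I["fy"]*c[1]/-c[2]])
def tri(a,b):
    (o1,d1),(o2,d2)=ray("top",*a),ray("side",*b)
    A=np.stack([d1,-d2],1);s=np.linalg.lstsq(A,o2-o1,rcond=None)[0]
    p,q=o1+d1*s[0],o2+d2*s[1];return (p+q)/2,np.linalg.norm(p-q)
E
python3 - <<'E'
from h import *
for n in("top","side"):
    im=camera(n);cv2.imwrite(f"pics/{n}0.png",im)
    I=camera_info(n);print(n,I)
print(readout.get_obs(),manip.hold_point_z)
E
```

```text
pics
top {'fx': 407.7192382618597, 'fy': 407.7192382618597, 'cx': 256.00684470209046, 'cy': 191.85102110913178, 'world_from_camera': array([[-0.01495183,  0.99419706, -0.10653007,  0.44408549],
       [-0.9997864 , -0.01334481,  0.01578203,  0.03215801],
       [ 0.01426882,  0.10674328,  0.99418422,  0.98930274],
       [ 0.        ,  0.        ,  0.        ,  1.        ]])}
side {'fx': 371.6636605189022, 'fy': 371.6636605189022, 'cx': 253.5073778413689, 'cy': 185.04941186013824, 'world_from_camera': array([[ 0.93111621,  0.19313592, -0.3093883 ,  0.23890044],
       [-0.3645659 ,  0.46798641, -0.80503442, -0.77483801],
       [-0.01069154,  0.86237303,  0.5061605 ,  0.59795627],
       [ 0.        ,  0.        ,  0.        ,  1.        ]])}
{'clock': 0.1, 'joint_pos': array([-1.1686048 ,  0.33280909, -0.0647076 ,  1.46085186,  0.02156067,
        1.3499426 , -0.08849265]), 'joint_velocities': array([-0.00117734, -0.00143628,  0.00120343, -0.00232637,  0.00022109,
       -0.00066693, -0.00045018]), 'tau': array([ 1.62567470e-03, -6.26741195e+01,  4.94369818e-02, -3.92432177e+01,
        1.63417059e-02,  6.92282338e-03, -4.55175737e-06]), 'position': array([0.25740877, 0.56910136, 0.1988979 ]), 'ee_rot': array([ 8.40270035e-01,  5.42167718e-01, -5.47978432e-04,  3.65735270e-04]), 'ft_force': array([-0.07596692, -0.64526444,  0.00444392]), 'torque': array([0.04214524, 0.00674104, 0.02466976]), 'grip_width': 0.9985858725235756} 0.0187
```

```bash
python3 - <<'E'
import cv2
for n in("top","side"):
    im=cv2.imread(f"pics/{n}0.png");cv2.imwrite(f"pics/{n}0b.png",cv2.resize(im,(800,600),interpolation=cv2.INTER_CUBIC))
E
```

```text
(no output)
```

View pics/top0b.png

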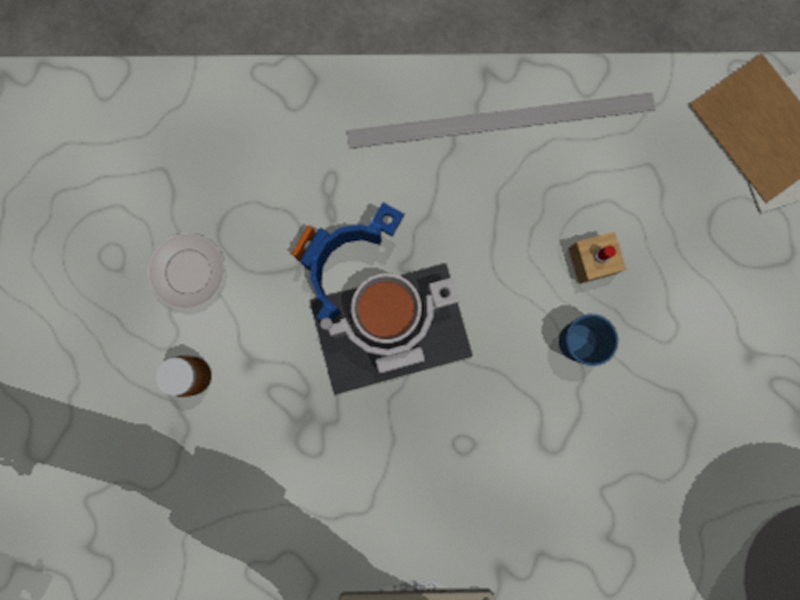

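View pics/side0b.png

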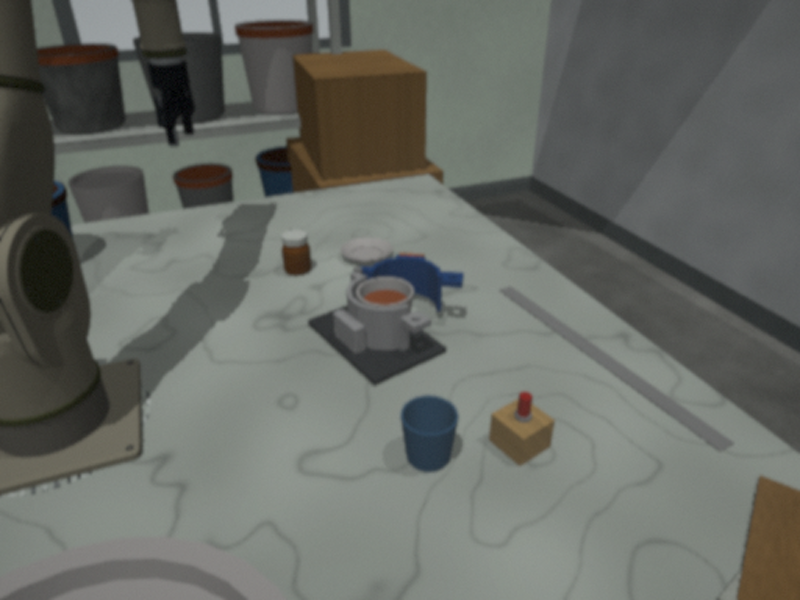

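Top view (800x600): jig at about (386,308), blue half open with its lug at (388,219), the fixed lug hole at (445,293) and the pad at (304,242). The pin is at (606,252) and the blue pot is close by at (588,340). Next I'll measure these precisely.

```bash
python3 - <<'E'
import cv2
im=cv2.imread("pics/top0.png")
a=cv2.resize(im[115:260,180:310],None,fx=5,fy=4.1,interpolation=cv2.INTER_CUBIC)
a=cv2.resize(im[120:260,180:310],None,fx=4.2,fy=4.2,interpolation=cv2.INTER_CUBIC);cv2.imwrite("pics/jig.png",a)
a=cv2.resize(im[140:240,340:410],None,fx=5.5,fy=5.5,interpolation=cv2.INTER_CUBIC);cv2.imwrite("pics/pin.png",a)
im=cv2.imread("pics/side0.png")
a=cv2.resize(im[235:310,250:370],None,fx=6,fy=6,interpolation=cv2.INTER_CUBIC);cv2.imwrite("pics/pins.png",a)
E
```

```text
(no output)
```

View pics/jig.png

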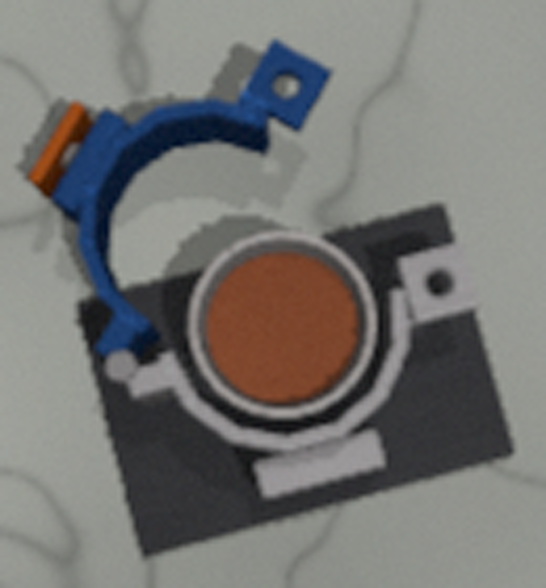

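View pics/pin.png

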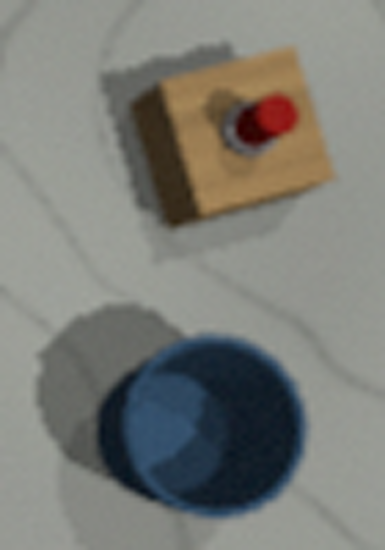

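View pics/pins.png

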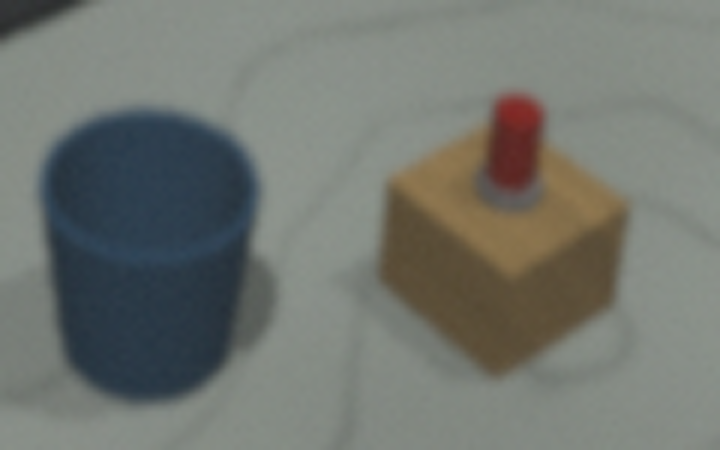

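```bash
python3 - <<'E'
from h import *
def c(X,Y,x0,y0,s): return x0+(X+.5)/s-.5, y0+(Y+.5)/s-.5
J=lambda X,Y,z:onz("top",*c(X,Y,180,120,4.2),z)
P=lambda X,Y,z:onz("top",*c(X,Y,340,140,5.5),z)
lh=J(440,283,.078);uh=J(287,86,.092);hg=J(122,366,.095)
print("lh",lh,"uh",uh,"hinge",hg,"planter",J(282,325,.095))
print("|lh-hg|",np.linalg.norm((lh-hg)[:2]),"|uh-hg|",np.linalg.norm((uh-hg)[:2]))
for n,p in(("lh",lh),("uh",uh)):
    d=(p-hg)[:2];print(n,np.degrees(np.arctan2(d[1],d[0])))
print("padTop corners",J(77,103,.085),J(90,112,.085),J(30,178,.085),J(47,193,.085))
print("pin top",P(276,116,.088))
q=[P(*a,.05) for a in((160,82),(296,46),(336,180),(193,222))]
print("holder",q,np.mean(q,0))
print("pot rim",P(214,426,.075))
# base plate corners z=.012
for a in((80,302),(445,205),(513,452),(146,555)):print("plate",J(*a,.012))
# red mask side/top
for n in("top","side"):
    im=cv2.imread(f"pics/{n}0.png").astype(int);m=(im[...,2]>110)&(im[...,1]<60)&(im[...,0]<70)
    k,l,s,cc=cv2.connectedComponentsWithStats(m.astype(np.uint8));i=1+s[1:,4].argmax() 
    print(n,s[i],cc[i])
print(tri(c(276,116,340,140,5.5),c(518,105,250,235,6)))
E
```

```text
lh [ 0.55186886 -0.0464097   0.078     ] uh [0.65725068 0.03423881 0.092     ] hinge [0.50840844 0.12231865 0.095     ] planter [0.52878143 0.03849485 0.095     ]
|lh-hg| 0.17423566488099618 |uh-hg| 0.1729510733339776
lh -75.55593584271976
uh -30.61562316917647
padTop corners [0.65091263 0.14707913 0.085     ] [0.64591206 0.14011674 0.085     ] [0.6104053  0.17212071 0.085     ] [0.60217814 0.16304535 0.085     ]
pin top [ 0.60722652 -0.28453375  0.088     ]
holder [array([ 0.62943954, -0.24882918,  0.05      ]), array([ 0.64438833, -0.30801864,  0.05      ]), array([ 0.58617702, -0.32216389,  0.05      ]), array([ 0.56894321, -0.26020171,  0.05      ])] [ 0.60723702 -0.28480335  0.05      ]
pot rim [ 0.48133957 -0.25716204  0.075     ]
plate [0.55145059 0.15461567 0.012     ]
plate [ 0.60504551 -0.05601085  0.012     ]
plate [ 0.46219375 -0.09155673  0.012     ]
plate [0.40733272 0.1174406  0.012     ]
top [387 157   7   8  38] [389.97368421 160.36842105]
side [333 252   7   4  22] [336.         253.59090909]
(array([ 0.60733064, -0.28435432,  0.08888581]), np.float64(0.0005643971170605106))
```

```bash
cat >> h.py <<'E'
HG=np.array([.5084,.1223]);YAW=np.radians(14.44)
def tcp(th,off,r=.1742):
    a=YAW+th;R=np.array([[np.cos(a),-np.sin(a)],[np.sin(a),np.cos(a)]])
    return HG+R@np.array([off,-r])
def state():
    s=readout.get_obs();q=s["ee_rot"];from scipy.spatial.transform import Rotation as Ro
    R=Ro.from_quat(q).as_matrix()
    print("t",round(float(s["clock"]),2),"p",np.round(s["position"]*1000,1),"xyaw",round(float(np.degrees(np.arctan2(R[1,0],R[0,0]))),2),"tilt",np.round(R[:2,2],4),"F",np.round(s["ft_force"],1),"g",round(float(s["grip_width"])*85.4,1),"J",np.round(s["joint_pos"],2))
E
python3 - <<'E'
from h import *
state()
for d,o in((45,60),(45,29),(40,29),(30,29),(20,29),(10,29),(5,29),(0,29)):print(d,o,tcp(np.radians(d),o/1000)*1000)
E
```

```text
t 0.1 p [257.4 569.1 198.9] xyaw 65.66 tilt [-0.0005 -0.0012] F [-0.1 -0.6  0. ] g 85.3 J [-1.17  0.33 -0.06  1.46  0.02  1.35 -0.09]
45 60 [688.90955423  85.39551743]
45 29 [673.14790243  58.70150438]
40 29 [666.9780128   44.58479006]
30 29 [651.07375188  18.22867578]
20 29 [630.83442121  -4.96528397]
10 29 [606.8749826  -24.29235247]
5 29 [593.7238902  -32.31718456]
0 29 [579.92343147 -39.16528652]
```

Call:
play_rows(
  rows=[
    [[36,-40.3,0],[0,0,-8],0],
    [[36,-40.3,0],[0,0,-8],0],
    [[36,-40.3,0],[0,0,-8],0],
    [[36,-40.3,0],[0,0,-8],0],
    [[36,-40.3,0],[0,0,-8],0],
    [[36,-40.3,0],[0,0,-8],0],
    [[36,-40.3,0],[0,0,-8],0],
    [[36,-40.3,0],[0,0,-8],0],
    [[36,-40.3,0],[0,0,-8],0],
    [[36,-40.3,0],[0,0,-8],0],
    [[36,-40.3,0],[0,0,-8],0],
    [[36,-40.3,0],[0,0,-8],0],
  ],
)

```text
clock: 1.6
position: [0.6904, 0.0847, 0.1993]
ee_rot: [0.965, -0.264, -0.0, 0.0]
ft_force: [0.2, 0.7, 0.4]
grip_width: 0.002
```

```bash
python3 - <<'E'
from h import *
state()
E
```

```text
t 1.6 p [690.4  84.7 199.3] xyaw -30.57 tilt [-0.0004 -0.0001] F [0.2 0.7 0.4] g 0.2 J [-0.5   0.52  0.48  1.27 -0.23  1.41 -0.58]
```

Now I'll go down to 82 mm beside the lug, then close in on the contact.

Call:
play_rows(
  rows=[
    [[0,0,-40],[0,0,0],0],
    [[0,0,-40],[0,0,0],0],
    [[0,0,-25],[0,0,0],0],
    [[-1,1,-12.3],[0,0,0],0],
    [[-6,-11,0],[0,0,0],0],
    [[-6,-11,0],[0,0,0],0],
    [[0,0,0],[0,0,0],0],
  ],
)

```text
clock: 2.48
position: [0.6769, 0.0628, 0.0839]
ee_rot: [0.965, -0.263, 0.001, -0.0]
ft_force: [0.4, -0.6, 0.8]
grip_width: 0.001
```

```bash
python3 - <<'E'
from h import *
state()
im=camera("top");cv2.imwrite("pics/t1.png",cv2.resize(im[100:260,160:340],None,fx=3.7,fy=3.7,interpolation=cv2.INTER_CUBIC))
E
```

```text
t 2.48 p [676.9  62.8  83.9] xyaw -30.48 tilt [ 0.002  -0.0002] F [ 0.4 -0.6  0.8] g 0.1 J [-0.48  0.56  0.45  1.46 -0.25  1.18 -0.52]
```

View pics/t1.png

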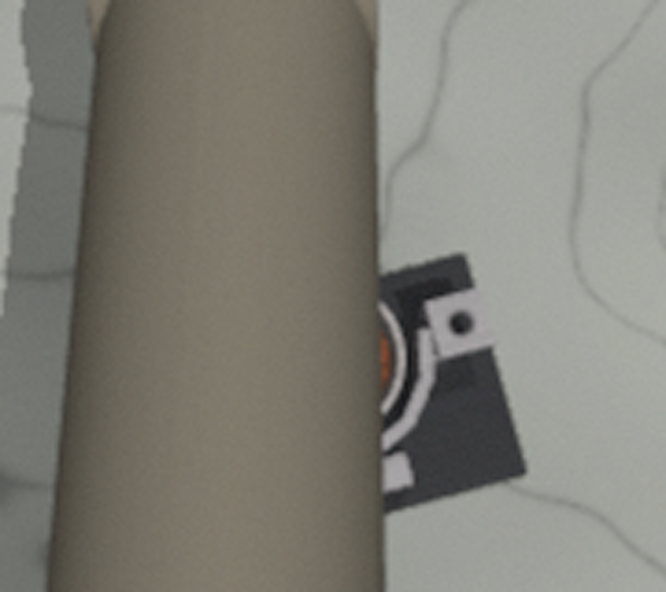

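Call:
play_rows(
  rows=[
    [[-5,-9,-1],[0,0,-2.5],0],
    [[-5,-9,0],[0,0,-2.5],0],
    [[-8,-13.2,0],[0,0,-5],0],
    [[-8,-13.2,0],[0,0,-5],0],
    [[-10.1,-11.6,0],[0,0,-5],0],
    [[-10.1,-11.6,0],[0,0,-5],0],
    [[-12,-9.6,0],[0,0,-5],0],
    [[-12,-9.6,0],[0,0,-5],0],
    [[-6.6,-4,0],[0,0,-2.5],0],
    [[-6.6,-4,0],[0,0,-2.5],0],
    [[0,0,0],[0,0,0],0],
  ],
)

```text
clock: 3.9
position: [0.5929, -0.03, 0.0814]
ee_rot: [0.817, -0.576, 0.0, -0.0]
ft_force: [0.8, -0.2, -0.5]
grip_width: 0.003
```

```bash
python3 - <<'E'
from h import *
state()
im=camera("side");cv2.imwrite("pics/s2.png",cv2.resize(im[110:270,180:340],None,fx=3.7,fy=3.7,interpolation=cv2.INTER_CUBIC))
E
```

```text
t 3.9 p [592.9 -30.   81.4] xyaw -70.37 tilt [0. 0.] F [ 0.8 -0.2 -0.5] g 0.2 J [-0.54  0.41  0.64  1.72 -0.27  1.11 -1.05]
```

View pics/s2.png

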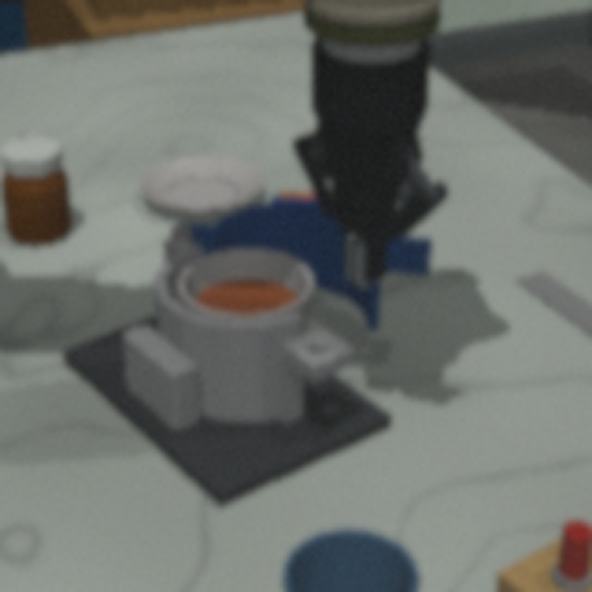

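```bash
python3 - <<'E'
from h import *
s=readout.get_obs();p=s["position"]
u=proj("side",p);print(u,(u-[180,110])*3.7)
for n,q in(("uh45",[*tcp(np.pi/4,0),.092]),("uh_now",[*tcp(np.radians(5),0),.092])):
    u=proj("side",q);print(n,(u-[180,110])*3.7)
for d in (0,5,10,20,30,45,60):
    u=proj("side",[*tcp(np.radians(d),.018,.192),.092]);print(d,(u-[180,110])*3.7)
E
```

```text
[277.94644352 195.86498993] [362.40184103 317.70046276]
uh45 [406.25406342 247.04887903]
uh_now [334.60884804 321.37723417]
0 [354.61676662 331.64824302]
5 [371.43672676 322.36630663]
10 [386.27734873 312.51946665]
20 [409.71882965 291.60219553]
30 [424.63989308 269.81045041]
45 [431.40397551 237.27245354]
60 [421.0181977  206.91544971]
```

```bash
python3 - <<'E'
from h import *
im=camera("side")
p=readout.get_obs()["position"]
print("start tcp px",proj("side",[.2574,.5691,.1989]))
a=cv2.imread("pics/side0.png")
A=cv2.resize(a[30:110,80:150],None,fx=5,fy=5);B=cv2.resize(im[110:220,240:320],None,fx=5,fy=5)
for k in (0,10,20,30):
    u=proj("side",p+[0,0,k/1000]);cv2.circle(B,tuple(int(x) for x in (u-[240,110])*5),2,(0,255,0),-1)
    u=proj("side",np.array([.2574,.5691,.1989+k/1000]));cv2.circle(A,tuple(int(x) for x in (u-[80,30])*5),2,(0,255,0),-1)
C=np.zeros((550,760,3),np.uint8);C[:400,:350]=A;C[:550,350:750]=B;cv2.imwrite("pics/tip.png",C)
E
```

```text
start tcp px [118.49899786 101.93912614]
```

View pics/tip.png

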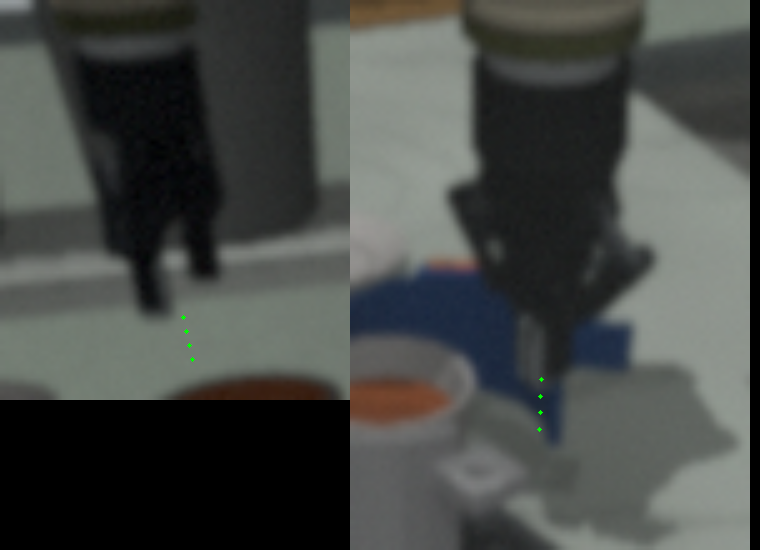

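Projecting the measured TCP shows the visible finger tips about 25–30 mm above it, and the half hasn't moved, so the fingers passed over the lug. I'll check the real tip height with a gentle touch on free bench.

Call:
play_rows(
  rows=[
    [[15,-25,0],[0,0,0],0],
    [[25,-40,0],[0,0,0],0],
    [[25,-40,0],[0,0,0],0],
    [[0,-15,-20],[0,0,0],0],
    [[0,0,-25],[0,0,0],0],
    [[0,0,0],[0,0,0],0],
  ],
)

```text
clock: 4.75
position: [0.6564, -0.1487, 0.0336]
ee_rot: [0.818, -0.576, -0.002, 0.001]
ft_force: [-0.1, 1.3, 0.9]
grip_width: -0.006
```

```bash
python3 - <<'E'
from h import *
state()
im=camera("side")
p=readout.get_obs()["position"];u0=proj("side",p).astype(int)
x0,y0=u0[0]-70,u0[1]-80
B=cv2.resize(im[y0:y0+110,x0:x0+140],None,fx=5,fy=5)
for k in (0,10,20,30):
    u=proj("side",p+[0,0,k/1000]);cv2.circle(B,tuple(int(x) for x in (u-[x0,y0])*5),2,(0,255,0),-1)
cv2.imwrite("pics/tip2.png",B)
im=camera("top");cv2.imwrite("pics/t3.png",im)
E
```

```text
t 4.75 p [ 656.4 -148.7   33.6] xyaw -70.29 tilt [-0.0046  0.0011] F [-0.1  1.3  0.9] g -0.5 J [-0.27  0.64  0.61  1.52 -0.39  1.11 -0.81]
```

View pics/tip2.png

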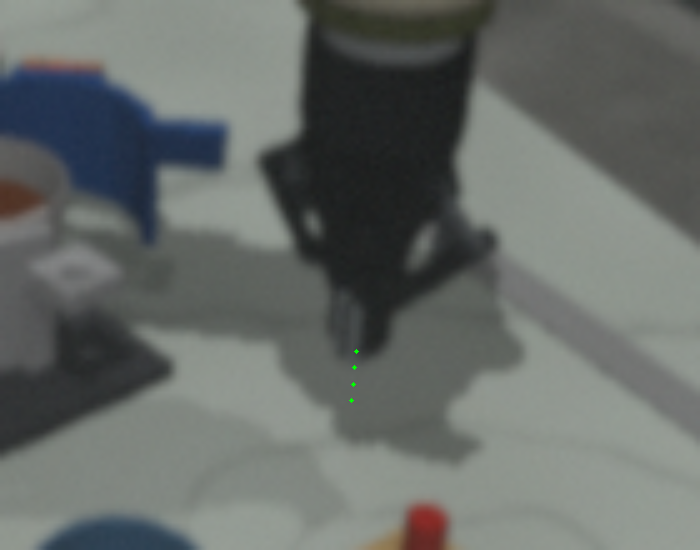

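View pics/t3.png

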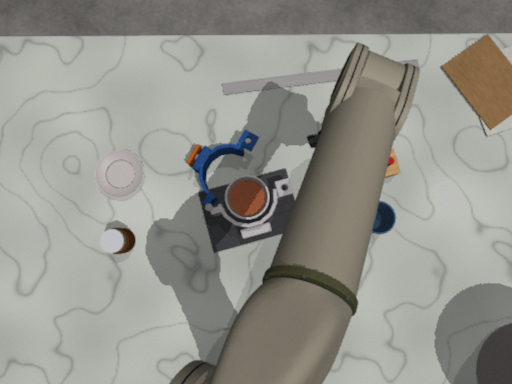

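Call:
play_rows(
  rows=[
    [[0,0,-10],[0,0,0],0],
    [[0,0,-10],[0,0,0],0],
    [[0,0,-5],[0,0,0],0],
    [[0,0,0],[0,0,0],0],
  ],
)

```text
clock: 5.35
position: [0.6579, -0.1498, 0.0108]
ee_rot: [0.817, -0.576, -0.0, 0.0]
ft_force: [0.5, 0.4, 0.2]
grip_width: 0.002
```

```bash
python3 - <<'E'
from h import *
state()
im=camera("side")
p=readout.get_obs()["position"];u0=proj("side",p).astype(int)
x0,y0=u0[0]-70,u0[1]-80
B=cv2.resize(im[y0:y0+110,x0:x0+140],None,fx=5,fy=5)
for k in (0,10,20,30):
    u=proj("side",p+[0,0,k/1000]);cv2.circle(B,tuple(int(x) for x in (u-[x0,y0])*5),2,(0,255,0),-1)
cv2.imwrite("pics/tip3.png",B)
E
```

```text
t 5.35 p [ 657.9 -149.8   10.8] xyaw -70.34 tilt [-0.0008 -0.    ] F [0.5 0.4 0.2] g 0.1 J [-0.27  0.66  0.6   1.53 -0.41  1.07 -0.8 ]
```

View pics/tip3.png

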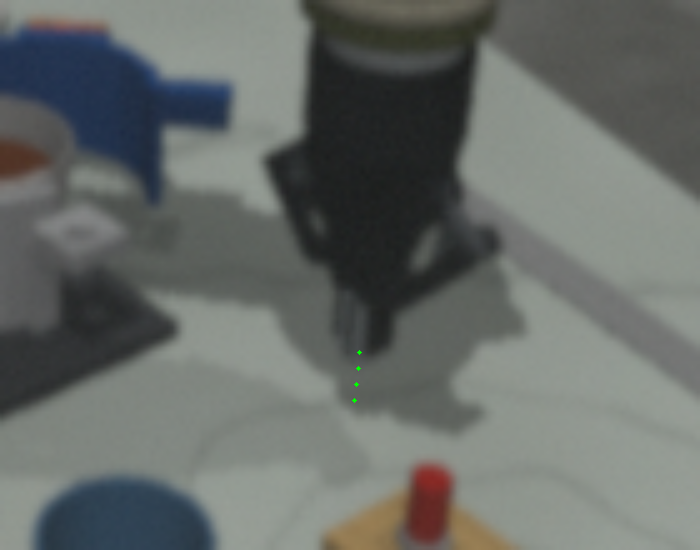

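Call:
play_rows(
  rows=[
    [[0,0,-6],[0,0,0],0],
    [[0,0,-3],[0,0,0],0],
    [[0,0,-3],[0,0,0],0],
    [[0,0,-2],[0,0,0],0],
  ],
)

```text
clock: 5.9
position: [0.6581, -0.1499, -0.0029]
ee_rot: [0.817, -0.576, -0.0, 0.0]
ft_force: [0.3, -0.1, 0.4]
grip_width: 0.003
```

Call:
play_rows(
  rows=[
    [[0,0,-4],[0,0,0],0],
    [[0,0,-4],[0,0,0],0],
    [[0,0,-3],[0,0,0],0],
    [[0,0,-2],[0,0,0],0],
  ],
)

```text
clock: 6.4
position: [0.6581, -0.1499, -0.0159]
ee_rot: [0.817, -0.576, -0.0, 0.0]
ft_force: [-0.0, 0.6, 0.3]
grip_width: 0.002
```

Call:
play_rows(
  rows=[
    [[0,0,-2],[0,0,0],0],
    [[0,0,-2],[0,0,0],0],
    [[0,0,-2],[0,0,0],0],
    [[0,0,0],[0,0,0],0],
  ],
)

```text
clock: 6.9
position: [0.6581, -0.1499, -0.0219]
ee_rot: [0.817, -0.576, -0.0, 0.0]
ft_force: [0.6, -0.0, -0.0]
grip_width: -0.003
```

```bash
python3 - <<'E'
from h import *
state()
im=camera("side")
p=readout.get_obs()["position"];u0=proj("side",p).astype(int)
x0,y0=u0[0]-70,u0[1]-80
B=cv2.resize(im[y0:y0+110,x0:x0+140],None,fx=5,fy=5)
for k in (0,10,20,30):
    u=proj("side",p+[0,0,k/1000]);cv2.circle(B,tuple(int(x) for x in (u-[x0,y0])*5),2,(0,255,0),-1)
cv2.imwrite("pics/tip4.png",B)
E
```

```text
t 6.9 p [ 658.1 -149.9  -21.9] xyaw -70.34 tilt [-0.0002 -0.0001] F [ 0.6 -0.  -0. ] g -0.3 J [-0.25  0.7   0.58  1.55 -0.43  1.02 -0.78]
```

View pics/tip4.png

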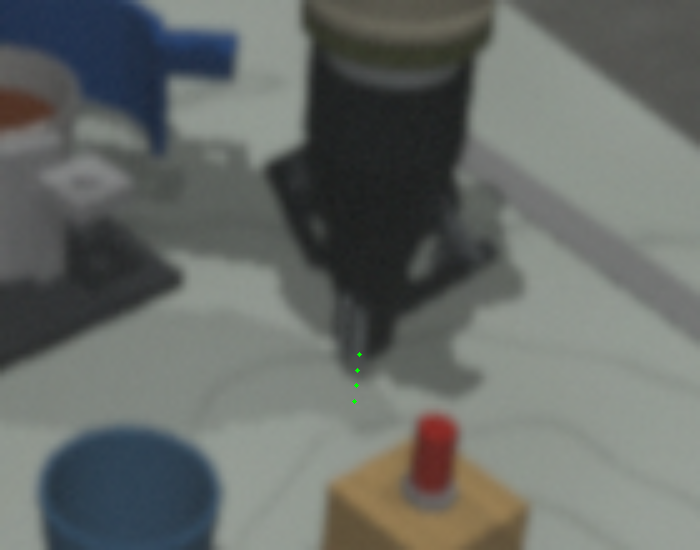

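Call:
play_rows(
  rows=[
    [[0,0,-1.5],[0,0,0],0],
    [[0,0,-1.5],[0,0,0],0],
    [[0,0,0],[0,0,0],0],
  ],
)

```text
clock: 7.32
position: [0.6581, -0.1499, -0.0248]
ee_rot: [0.817, -0.576, -0.0, 0.0]
ft_force: [-0.6, -0.0, -1.1]
grip_width: -0.0
```

Call:
play_rows(
  rows=[
    [[0,0,-1.5],[0,0,0],0],
    [[0,0,-1.5],[0,0,0],0],
    [[0,0,0],[0,0,0],0],
  ],
)

```text
clock: 7.7
position: [0.658, -0.1499, -0.0279]
ee_rot: [0.817, -0.576, -0.0, 0.0]
ft_force: [0.3, 0.1, -0.9]
grip_width: -0.003
```

Call:
play_rows(
  rows=[
    [[0,0,-1.5],[0,0,0],0],
    [[0,0,-1.5],[0,0,0],0],
    [[0,0,0],[0,0,0],0],
  ],
)

```text
clock: 8.07
position: [0.6581, -0.1499, -0.0308]
ee_rot: [0.817, -0.576, -0.0, 0.0]
ft_force: [-0.1, 0.8, -0.4]
grip_width: -0.001
```

```bash
python3 - <<'E'
from h import *
state()
im=camera("side")
p=readout.get_obs()["position"];u0=proj("side",p).astype(int)
x0,y0=u0[0]-40,u0[1]-45
B=cv2.resize(im[y0:y0+60,x0:x0+80],None,fx=10,fy=10)
for k in (0,10,20,30):
    u=proj("side",p+[0,0,k/1000]);cv2.circle(B,tuple(int(x) for x in (u-[x0,y0])*10),2,(0,255,0),-1)
cv2.imwrite("pics/tip5.png",B)
E
```

```text
t 8.07 p [ 658.1 -149.9  -30.8] xyaw -70.34 tilt [-0.0002 -0.    ] F [-0.1  0.8 -0.4] g -0.1 J [-0.25  0.71  0.57  1.55 -0.43  1.01 -0.78]
```

View pics/tip5.png

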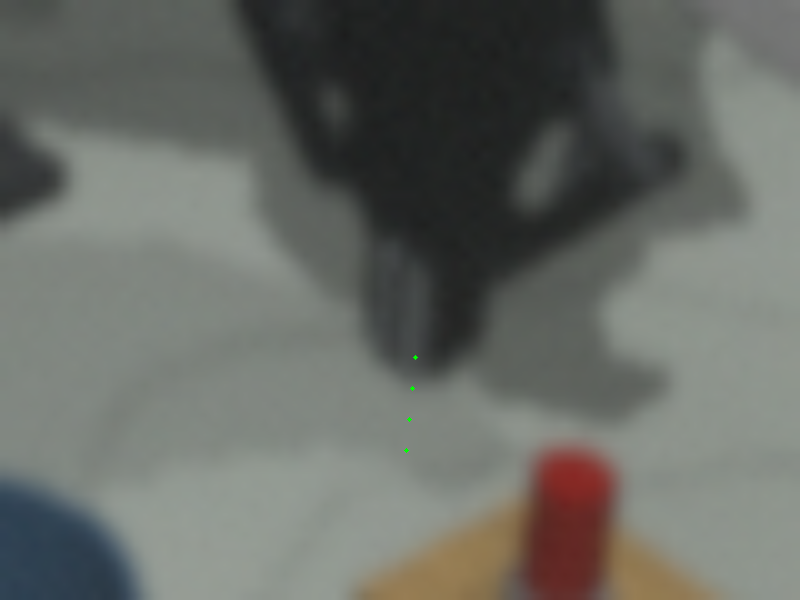

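Call:
play_rows(
  rows=[
    [[0,0,-1.5],[0,0,0],0],
    [[0,0,-1.5],[0,0,0],0],
    [[0,0,0],[0,0,0],0],
  ],
)

```text
clock: 8.5
position: [0.6584, -0.15, -0.0315]
ee_rot: [0.817, -0.576, 0.0, -0.001]
ft_force: [-8.6, 2.5, 20.3]
grip_width: -0.0
```

The touch shows that the real shut finger tips sit about 31 mm higher than the reported TCP, so I'll allow for that from here. Now I'll go back to the lug at the right height.

Call:
play_rows(
  rows=[
    [[0,0,30],[0,0,0],0],
    [[0,0,55],[0,0,0],0],
    [[2,5,55],[0,0,0],0],
    [[5,45,3],[0,0,9],0],
    [[6,55,0],[0,0,10],0],
    [[6,55,0],[0,0,10],0],
    [[7,55,0],[0,0,10],0],
    [[3,15,0],[0,0,0.7],0],
    [[0,0,-30],[0,0,0],0],
    [[0,0,-25],[0,0,0],0],
    [[0,0,-6],[0,0,0],0],
    [[0,0,0],[0,0,0],0],
  ],
)

```text
clock: 10.0
position: [0.6874, 0.0795, 0.0487]
ee_rot: [0.964, -0.265, 0.0, 0.0]
ft_force: [0.1, -1.1, 0.5]
grip_width: -0.001
```

```bash
python3 - <<'E'
from h import *
state()
im=camera("side");cv2.imwrite("pics/s5.png",cv2.resize(im[110:270,180:340],None,fx=3.7,fy=3.7,interpolation=cv2.INTER_CUBIC))
print((proj("side",readout.get_obs()["position"]+[0,0,.031])-[180,110])*3.7)
E
```

```text
t 10.0 p [687.4  79.5  48.7] xyaw -30.7 tilt [ 0.0002 -0.0004] F [ 0.1 -1.1  0.5] g -0.1 J [-0.49  0.62  0.44  1.45 -0.28  1.14 -0.54]
[413.39902311 226.88308595]
```

View pics/s5.png

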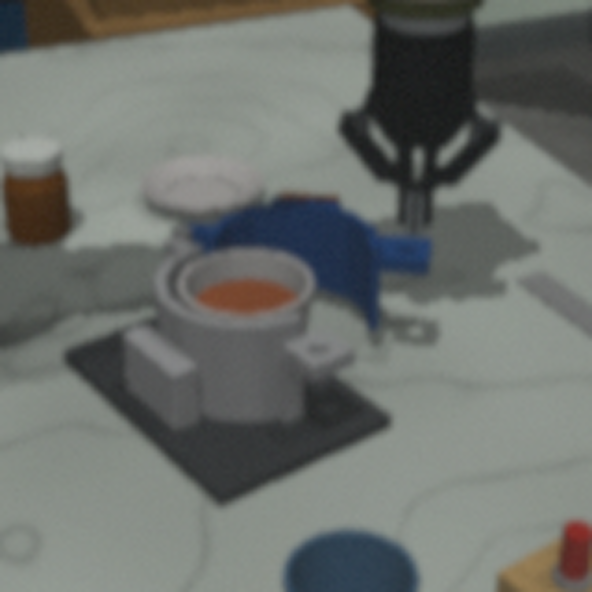

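Tip where predicted, beside the blue lug's outer face (413,227). Now I'll swing the half shut.

Call:
play_rows(
  rows=[
    [[-7,-10,1.5],[0,0,0],0],
    [[-7,-11,0],[0,0,0],0],
    [[-3,-7,0],[0,0,-2.5],0],
    [[-3,-7,0],[0,0,-2.5],0],
    [[-8,-13.2,0],[0,0,-5],0],
    [[-8,-13.2,0],[0,0,-5],0],
    [[-10.1,-11.6,0],[0,0,-5],0],
    [[-10.1,-11.6,0],[0,0,-5],0],
    [[-12,-9.6,0],[0,0,-5],0],
    [[-12,-9.6,0],[0,0,-5],0],
    [[-6.6,-4,0],[0,0,-5],0],
    [[0,0,0],[0,0,0],0],
  ],
)

```text
clock: 11.55
position: [0.6, -0.0282, 0.0499]
ee_rot: [0.816, -0.579, -0.0, 0.0]
ft_force: [0.4, -0.0, 0.2]
grip_width: 0.002
```

```bash
python3 - <<'E'
from h import *
state()
im=camera("side");cv2.imwrite("pics/s6.png",cv2.resize(im[110:270,180:340],None,fx=3.7,fy=3.7,interpolation=cv2.INTER_CUBIC))
E
```

```text
t 11.55 p [600.  -28.2  49.9] xyaw -70.72 tilt [-0.0002 -0.0002] F [ 0.4 -0.   0.2] g 0.1 J [-0.53  0.46  0.64  1.72 -0.31  1.06 -1.03]
```

View pics/s6.png

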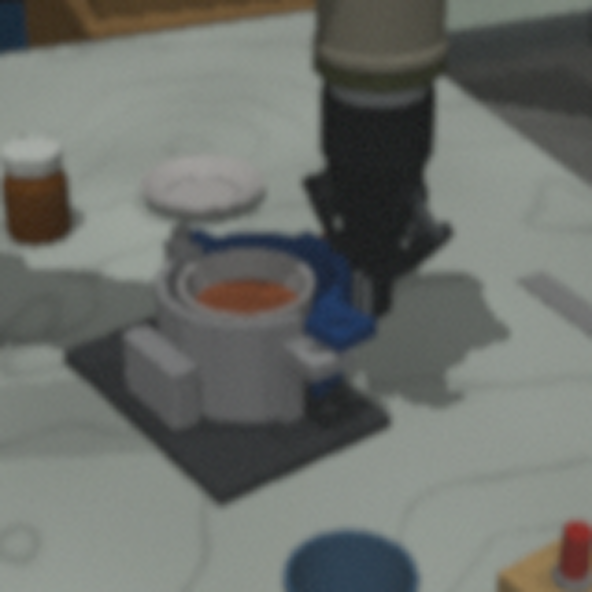

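The blue lug follows the fingers and is now about 6° from shut. Now the last stretch, slowly.

Call:
play_rows(
  rows=[
    [[-5,-3,0],[0,0,-2],0],
    [[-5,-3,0],[0,0,-1.5],0],
    [[-4,-2.2,0],[0,0,-1.4],0],
    [[-3,-1,0],[0,0,0],0],
    [[0,0,0],[0,0,0],0],
  ],
)

```text
clock: 12.22
position: [0.5831, -0.0371, 0.0499]
ee_rot: [0.791, -0.612, -0.0, 0.0]
ft_force: [0.0, -0.6, 0.4]
grip_width: 0.004
```

Call:
play_rows(
  rows=[
    [[-2,-0.5,0],[0,0,0],0],
    [[-1.5,-0.4,0],[0,0,0],0],
    [[-1,-0.3,0],[0,0,0],0],
    [[0,0,0],[0,0,0],0],
  ],
)

```text
clock: 12.72
position: [0.5805, -0.0378, 0.0501]
ee_rot: [0.791, -0.612, 0.001, -0.001]
ft_force: [8.0, -0.4, -5.8]
grip_width: 0.0
```

Call:
play_rows(
  rows=[
    [[8,2,0],[0,0,0],0],
    [[10,2,20],[0,0,0],0],
    [[0,0,45],[0,0,0],0],
    [[0,-40,0],[0,0,0],50],
    [[3,-55,0],[0,0,0],50],
    [[3,-55,0],[0,0,0],50],
    [[3,-55,0],[0,0,0],50],
    [[0,-43,0],[0,0,0],50],
    [[0,0,0],[0,0,0],50],
  ],
)

```text
clock: 13.85
position: [0.604, -0.287, 0.1146]
ee_rot: [0.789, -0.615, 0.0, 0.001]
ft_force: [-0.3, 0.4, 0.2]
grip_width: 0.586
```

```bash
python3 - <<'E'
from h import *
state()
im=camera("top");cv2.imwrite("pics/t7.png",im)
cv2.imwrite("pics/t7j.png",cv2.resize(im[120:260,180:310],None,fx=4.2,fy=4.2,interpolation=cv2.INTER_CUBIC))
im=camera("side");cv2.imwrite("pics/s7.png",cv2.resize(im[100:300,180:380],None,fx=3,fy=3,interpolation=cv2.INTER_CUBIC))
p=readout.get_obs()["position"]
for k in (31,40,44): print(k,(proj("side",p+[0,0,k/1000])-[180,100])*3)
E
```

```text
t 13.85 p [ 604.  -287.   114.6] xyaw -75.88 tilt [-0.0016 -0.0022] F [-0.3  0.4  0.2] g 50.1 J [-0.13  0.57  0.72  1.47 -0.38  1.25 -0.69]
31 [472.07866159 389.14262105]
40 [473.49244239 378.19425805]
44 [474.12643276 373.28461666]
```

View pics/t7j.png

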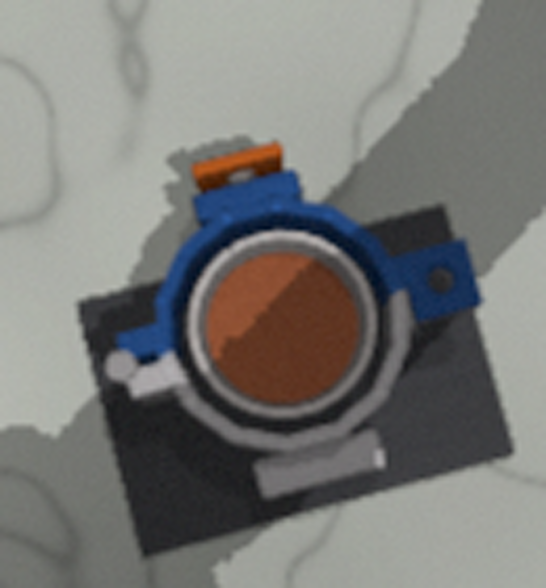

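View pics/s7.png

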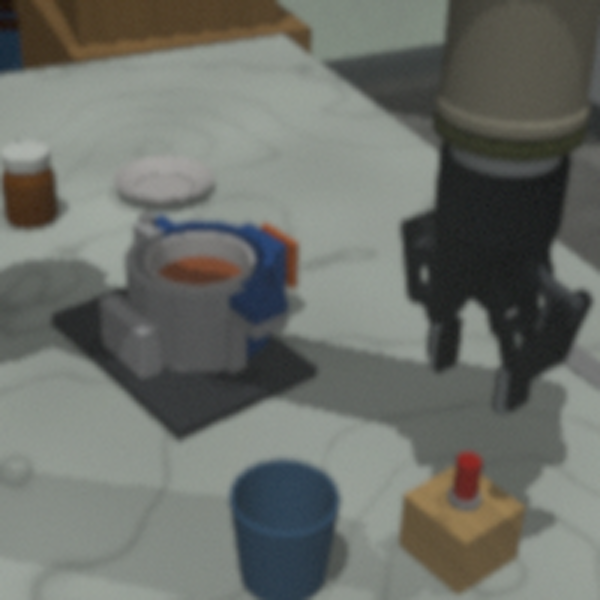

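```bash
python3 - <<'E'
from h import *
im=cv2.imread("pics/t7.png")
# dark hole centroid within lug
g=cv2.cvtColor(cv2.resize(im[170:205,270:300],None,fx=16,fy=16,interpolation=cv2.INTER_CUBIC),cv2.COLOR_BGR2HSV)
cv2.imwrite("pics/hole.png",cv2.resize(im[170:205,270:300],None,fx=16,fy=16,interpolation=cv2.INTER_CUBIC))
c=lambda X,Y,x0,y0,s: (x0+(X+.5)/s-.5, y0+(Y+.5)/s-.5)
print(onz("top",*c(440,281,180,120,4.2),.092), [onz("top",*c(X,Y,180,120,4.2),.092) for X,Y in((466,240),(481,300))])
E
```

```text
[ 0.5512769  -0.04522652  0.092     ] [array([ 0.57296763, -0.05950549,  0.092     ]), array([ 0.54089073, -0.06666553,  0.092     ])]
```

View pics/hole.png

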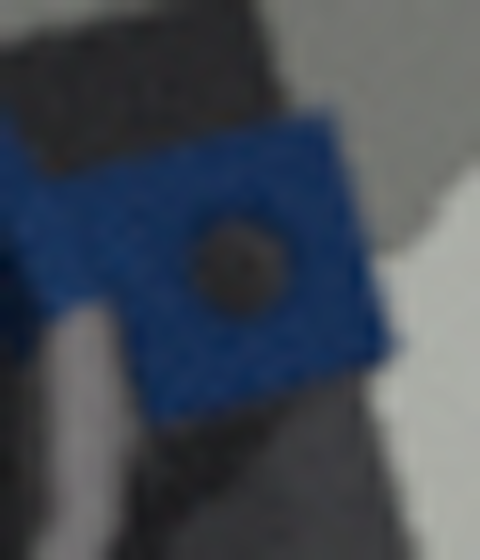

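Call:
play_rows(
  rows=[
    [[3.2,2.6,0],[0,0,0],50],
    [[0,0,-40],[0,0,0],50],
    [[0,0,-30],[0,0,0],50],
    [[0,0,-15],[0,0,0],50],
    [[0,0,0],[0,0,0],50],
  ],
)

```text
clock: 14.58
position: [0.6091, -0.2785, 0.0293]
ee_rot: [0.791, -0.612, -0.001, 0.0]
ft_force: [-0.0, 0.9, -0.5]
grip_width: 0.586
```

```bash
python3 - <<'E'
from h import *
state();print(onz("top",284.53,186.2,.092))
im=camera("side");cv2.imwrite("pics/s8.png",cv2.resize(im[180:310,270:400],None,fx=4.5,fy=4.5,interpolation=cv2.INTER_CUBIC))
E
```

```text
t 14.57 p [ 609.1 -278.5   29.3] xyaw -75.47 tilt [-0.0011  0.0006] F [-0.   0.9 -0.5] g 50.1 J [-0.11  0.65  0.67  1.54 -0.43  1.11 -0.66]
[ 0.5519961  -0.04557383  0.092     ]
```

View pics/s8.png

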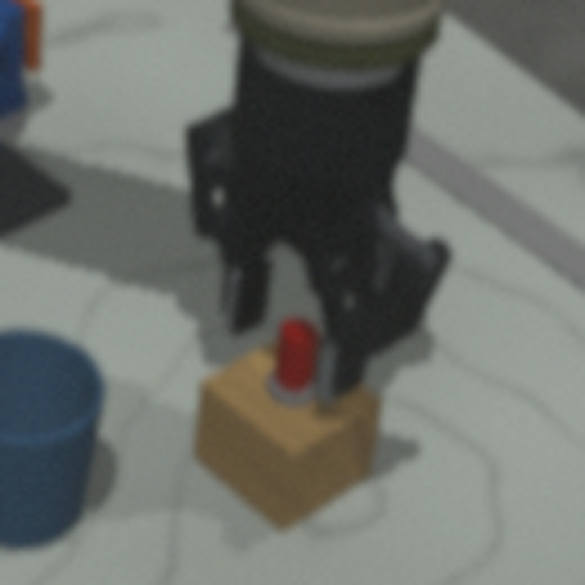

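Call:
play_rows(
  rows=[
    [[-1.9,-5.9,0],[0,0,0],50],
    [[0,0,0],[0,0,0],50],
  ],
)

```text
clock: 14.88
position: [0.6073, -0.2867, 0.031]
ee_rot: [0.79, -0.613, 0.001, -0.0]
ft_force: [-0.1, 1.1, -0.3]
grip_width: 0.586
```

```bash
python3 - <<'E'
from h import *
state()
im=camera("side");cv2.imwrite("pics/s9.png",cv2.resize(im[220:290,290:370],None,fx=8,fy=8,interpolation=cv2.INTER_CUBIC))
p=readout.get_obs()["position"]
for k in (31,40,50): print(k,(proj("side",p+[0,0,k/1000])-[290,220])*8)
E
```

```text
t 14.88 p [ 607.3 -286.7   31. ] xyaw -75.6 tilt [ 0.0014 -0.001 ] F [-0.1  1.1 -0.3] g 50.1 J [-0.1   0.65  0.67  1.54 -0.43  1.11 -0.65]
31 [359.5858957  341.28419349]
40 [363.05002127 315.12977113]
50 [366.94717729 285.7059347 ]
```

View pics/s9.png

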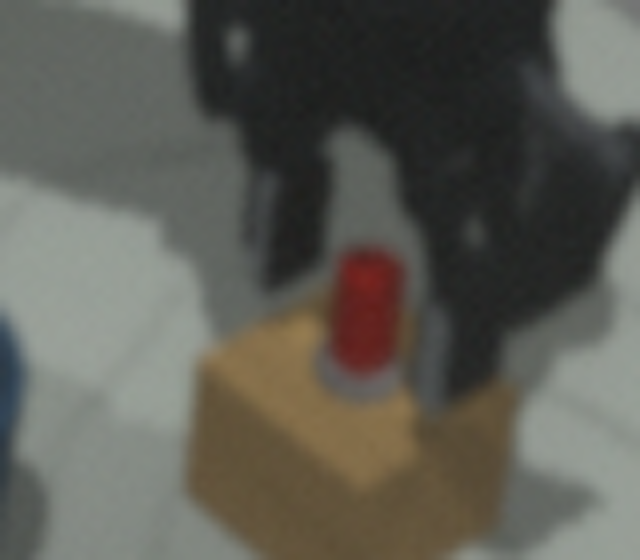

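Fingers straddle the red grip at (367,315), with their midpoint on it. Closing now.

Call:
play_rows(
  rows=[
    [[0,1.5,0],[0,0,0],50],
    [[0,0,0],[0,0,0],10],
    [[0,0,0],[0,0,0],10],
    [[0,0,0],[0,0,0],10],
    [[0,0,0],[0,0,0],10],
    [[0,0,0],[0,0,0],10],
    [[0,0,0],[0,0,0],10],
  ],
  force=50,
)

```text
clock: 15.8
position: [0.6073, -0.2838, 0.03]
ee_rot: [0.791, -0.612, 0.0, -0.0]
ft_force: [-0.1, 1.0, 3.1]
grip_width: 0.193
```

Call:
play_rows(
  rows=[
    [[0,0,15],[0,0,0],10],
    [[0,0,35],[0,0,0],10],
    [[0,0,45],[0,0,0],10],
    [[0,0,25],[0,0,0],10],
    [[-5,30,0],[0,0,0],10],
    [[-12,50,0],[0,0,0],10],
    [[-12,50,0],[0,0,0],10],
    [[-12,50,0],[0,0,0],10],
    [[-9,38,0],[0,0,0],10],
    [[-5.3,20,0],[0,0,0],10],
    [[0,0,0],[0,0,0],10],
    [[0,0,0],[0,0,0],10],
  ],
)

```text
clock: 17.3
position: [0.552, -0.0473, 0.1503]
ee_rot: [0.79, -0.613, 0.0, 0.0]
ft_force: [-0.6, -0.7, -0.6]
grip_width: 0.193
```

```bash
python3 - <<'E'
from h import *
state()
im=camera("side");cv2.imwrite("pics/s10.png",im);cv2.imwrite("pics/s10j.png",cv2.resize(im[120:240,190:310],None,fx=5,fy=5,interpolation=cv2.INTER_CUBIC))
im=camera("top");cv2.imwrite("pics/t10.png",im)
p=readout.get_obs()["position"]
print("tip expected -25:",(proj("side",p+[0,0,-.025])-[190,120])*5, "hole",(proj("side",[.552,-.0456,.092])-[190,120])*5)
E
```

```text
t 17.3 p [552.  -47.3 150.3] xyaw -75.61 tilt [ 0.0006 -0.0005] F [-0.6 -0.7 -0.6] g 16.5 J [-0.62  0.24  0.72  1.75 -0.17  1.21 -1.17]
tip expected -25: [380.81606271 339.30226006] hole [378.9906002  393.60514311]
```

View pics/s10j.png

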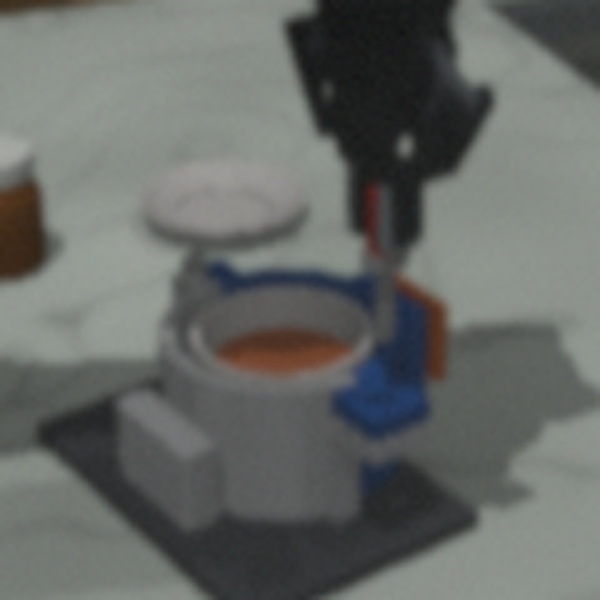

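View pics/t10.png

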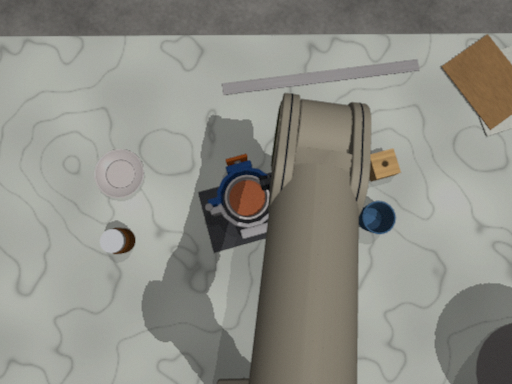

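```bash
python3 - <<'E'
from h import *
im=cv2.imread("pics/s10.png")
x0,y0,s=250,160,14
B=cv2.resize(im[y0:y0+50,x0:x0+40],None,fx=s,fy=s,interpolation=cv2.INTER_CUBIC)
cv2.imwrite("pics/s10z.png",B)
f=lambda q:np.round((proj("side",q)-[x0,y0]+.5)*s-.5)
print("hole",f([.552,-.0456,.092]))
for z in (.122,.13,.14):print(z,f([.552,-.0456,z]),"pinexp",f([.552,-.0473,z]))
print("lug corners",[f([*(tcp(0,a,.1742+b)),.092]) for a,b in((.018,.018),(.018,-.018),(-.018,-.018),(-.018,.018))])
E
```

```text
hole [228. 549.]
0.122 [229. 406.] pinexp [232. 411.]
0.13 [229. 367.] pinexp [233. 372.]
0.14 [229. 318.] pinexp [233. 323.]
lug corners [array([369., 562.]), array([247., 478.]), array([ 89., 540.]), array([210., 628.])]
```

View pics/s10z.png

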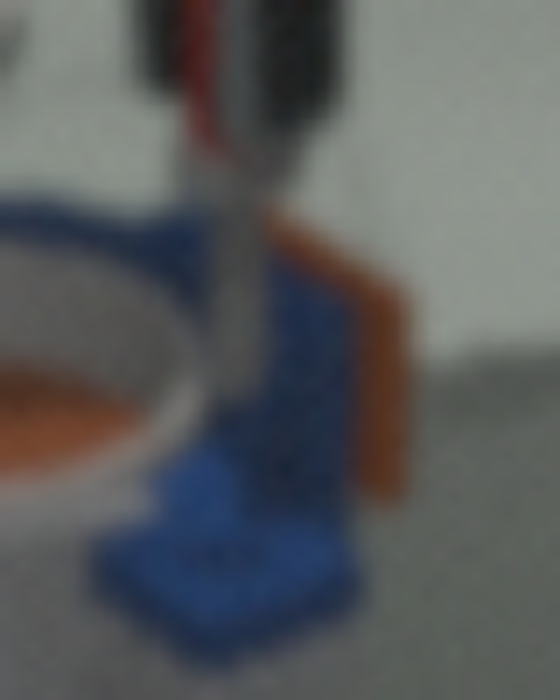

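Call:
play_rows(
  rows=[
    [[-1,0.8,-10],[0,0,0],10],
    [[0,0,-12],[0,0,0],10],
    [[0,0,-8],[0,0,0],10],
    [[0,0,-5],[0,0,0],10],
    [[0,0,-2],[0,0,0],10],
    [[0,0,0],[0,0,0],10],
  ],
)

```text
clock: 18.15
position: [0.551, -0.0451, 0.1129]
ee_rot: [0.79, -0.612, 0.0, 0.0]
ft_force: [-0.5, -0.0, -1.0]
grip_width: 0.191
```

```bash
python3 - <<'E'
from h import *
state()
im=camera("side");x0,y0,s=250,160,14
cv2.imwrite("pics/s11.png",cv2.resize(im[y0:y0+50,x0:x0+40],None,fx=s,fy=s,interpolation=cv2.INTER_CUBIC))
E
```

```text
t 18.15 p [551.  -45.1 112.9] xyaw -75.54 tilt [ 0.0001 -0.0001] F [-0.5 -0.  -1. ] g 16.3 J [-0.61  0.28  0.71  1.8  -0.2   1.14 -1.15]
```

View pics/s11.png

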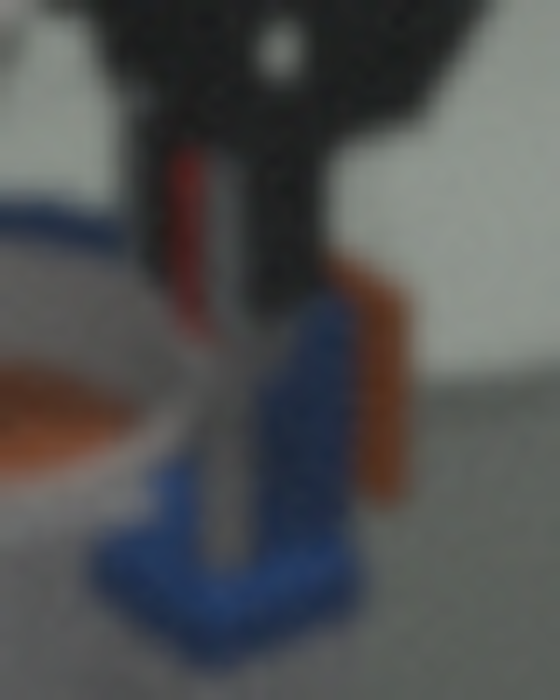

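Call:
play_rows(
  rows=[
    [[0,-0.7,-4],[0,0,0],10],
    [[0,0,-4],[0,0,0],10],
    [[0,0,-4],[0,0,0],10],
    [[0,0,0],[0,0,0],10],
  ],
)

```text
clock: 18.7
position: [0.5506, -0.0458, 0.1004]
ee_rot: [0.79, -0.612, -0.0, 0.0]
ft_force: [-0.5, 0.9, -0.5]
grip_width: 0.19
```

Call:
play_rows(
  rows=[
    [[0,0,-5],[0,0,0],10],
    [[0,0,-5],[0,0,0],10],
    [[0,0,-5],[0,0,0],10],
    [[0,0,-4],[0,0,0],10],
    [[0,0,-3],[0,0,0],10],
    [[0,0,0],[0,0,0],10],
  ],
)

```text
clock: 19.45
position: [0.5507, -0.0458, 0.0786]
ee_rot: [0.79, -0.612, -0.0, 0.0]
ft_force: [-0.2, -0.4, -0.8]
grip_width: 0.19
```

```bash
python3 - <<'E'
from h import *
state()
im=camera("side");x0,y0,s=250,160,14
cv2.imwrite("pics/s12.png",cv2.resize(im[y0:y0+50,x0:x0+40],None,fx=s,fy=s,interpolation=cv2.INTER_CUBIC))
E
```

```text
t 19.45 p [550.7 -45.8  78.6] xyaw -75.54 tilt [-0.0003 -0.0002] F [-0.2 -0.4 -0.8] g 16.2 J [-0.59  0.32  0.7   1.83 -0.23  1.07 -1.12]
```

View pics/s12.png

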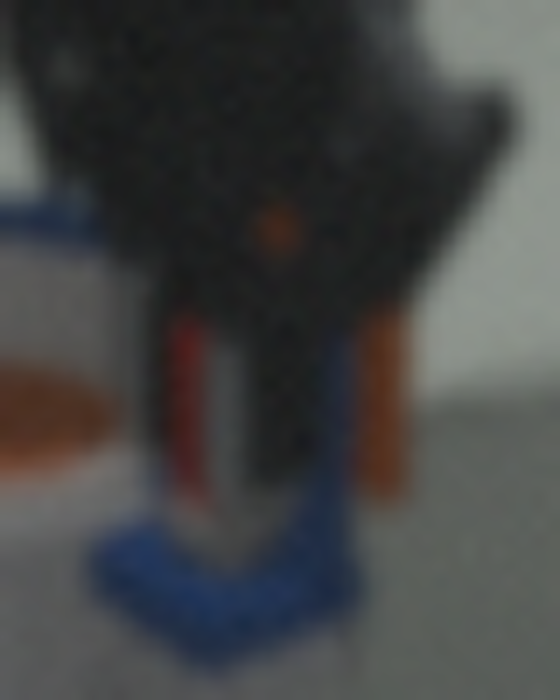

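Collar is about 6 mm above the lug, with almost no force. Seating it.

Call:
play_rows(
  rows=[
    [[0,0,-3],[0,0,0],10],
    [[0,0,-2],[0,0,0],10],
    [[0,0,-1],[0,0,0],10],
    [[0,0,0],[0,0,0],10],
  ],
)

```text
clock: 20.0
position: [0.5508, -0.0458, 0.0727]
ee_rot: [0.79, -0.612, 0.0, 0.0]
ft_force: [0.1, 0.8, -1.2]
grip_width: 0.191
```

Call:
play_rows(
  rows=[
    [[0,0,-1],[0,0,0],10],
    [[0,0,-1],[0,0,0],10],
    [[0,0,0],[0,0,0],10],
  ],
)

```text
clock: 20.38
position: [0.5519, -0.0457, 0.0718]
ee_rot: [0.791, -0.612, 0.001, -0.001]
ft_force: [-0.2, 0.3, 7.0]
grip_width: 0.191
```

Call:
play_rows(
  rows=[
    [[0,0,0.5],[0,0,0],45],
    [[0,0,0],[0,0,0],45],
    [[0,0,0],[0,0,0],45],
    [[0,0,0],[0,0,0],45],
    [[0,0,15],[0,0,0],45],
    [[0,0,35],[0,0,0],45],
    [[0,0,30],[0,0,0],45],
    [[35,20,0],[0,0,0],0],
    [[35,40,0],[0,0,0],0],
    [[35,40,0],[0,0,0],0],
    [[0,16,0],[0,0,0],0],
    [[0,0,0],[0,0,0],0],
  ],
)

```text
clock: 21.88
position: [0.6557, 0.071, 0.1518]
ee_rot: [0.791, -0.612, 0.0, 0.0]
ft_force: [-0.6, -0.9, 1.2]
grip_width: -0.001
```

```bash
python3 - <<'E'
from h import *
state()
im=camera("side");x0,y0,s=210,140,6
cv2.imwrite("pics/s13.png",cv2.resize(im[y0:y0+100,x0:x0+100],None,fx=s,fy=s,interpolation=cv2.INTER_CUBIC))
im=camera("top");cv2.imwrite("pics/t13.png",im)
E
```

```text
t 21.88 p [655.7  71.  151.8] xyaw -75.44 tilt [-0.     -0.0003] F [-0.6 -0.9  1.2] g -0.0 J [-0.65  0.49  0.66  1.45 -0.31  1.3  -1.28]
```

View pics/s13.png

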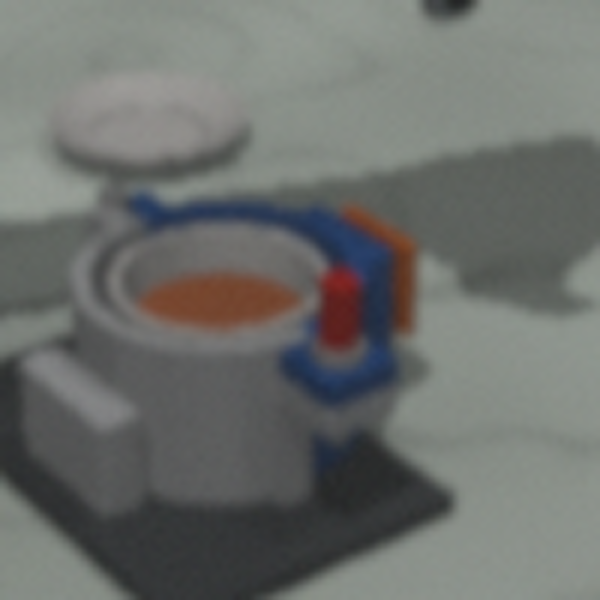

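View pics/t13.png

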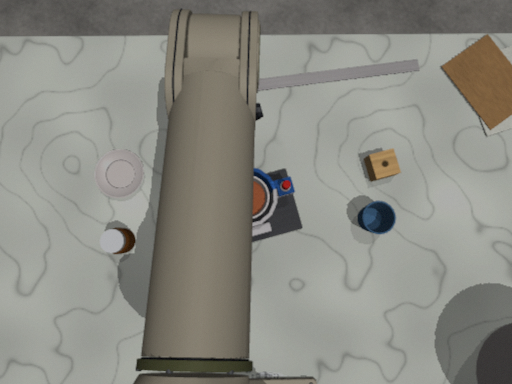

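Pin stands upright with the collar on the blue lug (340,345), and the half is still shut. Checking the pin-top height, then descending beside the pad.

```bash
python3 - <<'E'
from h import *
im=cv2.imread("pics/t13.png");a=im[170:200,270:302].astype(int)
m=(a[...,2]>90)&(a[...,1]<60)&(a[...,2]>1.6*a[...,0]);ys,xs=np.nonzero(m);print(xs.mean()+270,ys.mean()+170,len(xs))
t=(xs.mean()+270,ys.mean()+170)
print(tri(t,(210+342/6-.4,140+275/6-.4)), "expect side px of top if home",proj("side",[.552,-.046,.130]),"seen",210+342/6,140+275/6)
E
```

```text
286.12 184.0 50
(array([ 0.55281353, -0.04597606,  0.1308547 ]), np.float64(0.0017304107529717723)) expect side px of top if home [265.9540822  185.85526878] seen 267.0 185.83333333333334
```

Call:
play_rows(
  rows=[
    [[0,0,-40],[0,0,0],0],
    [[0,0,-40],[0,0,0],0],
    [[0,0,-35],[0,0,0],0],
    [[0,0,-18],[0,0,0],0],
    [[0,0,-5],[0,0,0],0],
    [[0,0,0],[0,0,0],0],
  ],
)

```text
clock: 22.72
position: [0.6565, 0.0698, 0.0145]
ee_rot: [0.79, -0.613, 0.001, -0.0]
ft_force: [1.0, -0.0, 0.4]
grip_width: -0.001
```

```bash
python3 - <<'E'
from h import *
state()
im=camera("side");x0,y0,s=210,140,6
cv2.imwrite("pics/s14.png",cv2.resize(im[y0:y0+100,x0:x0+100],None,fx=s,fy=s,interpolation=cv2.INTER_CUBIC))
E
```

```text
t 22.73 p [656.5  69.8  14.5] xyaw -75.57 tilt [0.0014 0.0001] F [ 1.  -0.   0.4] g -0.1 J [-0.61  0.63  0.6   1.58 -0.39  1.06 -1.23]
```

View pics/s14.png

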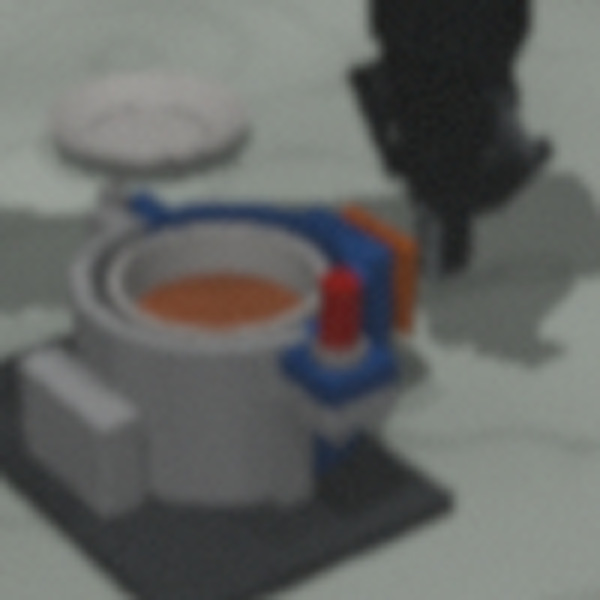

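Pin top is at 131 mm, against 130 expected when home. Fingers are in front of the pad, so I'll push in along jig −x.

Call:
play_rows(
  rows=[
    [[-8,-2,0],[0,0,0],0],
    [[-7,-1.8,0],[0,0,0],0],
    [[-4,-1,0],[0,0,0],0],
    [[-2,-0.5,0],[0,0,0],0],
    [[-2,-0.5,0],[0,0,0],0],
    [[0,0,0],[0,0,0],0],
  ],
)

```text
clock: 23.52
position: [0.6336, 0.0646, 0.0137]
ee_rot: [0.791, -0.612, 0.001, -0.001]
ft_force: [5.4, 1.0, 0.2]
grip_width: -0.0
```

Call:
play_rows(
  rows=[
    [[-1.5,-0.4,0],[0,0,0],0],
    [[-1.5,-0.4,0],[0,0,0],0],
    [[0,0,0],[0,0,0],0],
  ],
)

```text
clock: 23.9
position: [0.6312, 0.0639, 0.0138]
ee_rot: [0.791, -0.612, 0.001, -0.001]
ft_force: [7.6, 2.1, -2.0]
grip_width: 0.002
```

Call:
play_rows(
  rows=[
    [[-1,-0.2,0],[0,0,0],0],
    [[-1,-0.3,0],[0,0,0],0],
    [[0,0,0],[0,0,0],0],
  ],
)

```text
clock: 24.28
position: [0.6295, 0.0635, 0.0139]
ee_rot: [0.791, -0.612, 0.001, -0.001]
ft_force: [8.6, 2.0, -2.4]
grip_width: 0.002
```

Call:
play_rows(
  rows=[
    [[-1,-0.2,0],[0,0,0],0],
    [[-1,-0.3,0],[0,0,0],0],
    [[0,0,0],[0,0,0],0],
  ],
)

```text
clock: 24.65
position: [0.6279, 0.0631, 0.0139]
ee_rot: [0.791, -0.612, 0.002, -0.001]
ft_force: [10.7, 1.3, -2.5]
grip_width: 0.004
```

Call:
play_rows(
  rows=[
    [[-1,-0.3,0],[0,0,0],0],
    [[0,0,0],[0,0,0],0],
  ],
)

```text
clock: 24.9
position: [0.6273, 0.0631, 0.0142]
ee_rot: [0.791, -0.612, 0.002, -0.002]
ft_force: [10.8, 1.7, -2.2]
grip_width: 0.001
```

Call:
play_rows(
  rows=[
    [[-1,-0.2,0],[0,0,0],0],
    [[0,0,0],[0,0,0],0],
  ],
)

```text
clock: 25.15
position: [0.6267, 0.0631, 0.0146]
ee_rot: [0.791, -0.612, 0.002, -0.002]
ft_force: [11.3, 3.1, -0.6]
grip_width: 0.0
```

Call:
play_rows(
  rows=[
    [[-1,-0.3,0],[0,0,0],0],
    [[0,0,0],[0,0,0],0],
  ],
)

```text
clock: 25.4
position: [0.6268, 0.0631, 0.0147]
ee_rot: [0.791, -0.612, 0.003, -0.003]
ft_force: [16.4, 3.7, -4.9]
grip_width: 0.006
```

Call:
play_rows(
  rows=[
    [[-0.8,-0.2,0],[0,0,0],0],
    [[0,0,0],[0,0,0],0],
    [[0,0,0],[0,0,0],0],
    [[0,0,0],[0,0,0],0],
  ],
)

```text
clock: 25.9
position: [0.6268, 0.0631, 0.0147]
ee_rot: [0.791, -0.612, 0.003, -0.003]
ft_force: [20.6, 3.0, -8.6]
grip_width: -0.003
```

```bash
python3 - <<'E'
from h import *
state()
im=camera("side");x0,y0,s=210,140,6
cv2.imwrite("pics/s15.png",cv2.resize(im[y0:y0+100,x0:x0+100],None,fx=s,fy=s,interpolation=cv2.INTER_CUBIC))
E
```

```text
t 25.9 p [626.8  63.1  14.7] xyaw -75.47 tilt [0.0097 0.0011] F [20.6  3.  -8.6] g -0.3 J [-0.64  0.56  0.61  1.67 -0.37  1.01 -1.22]
```

View pics/s15.png

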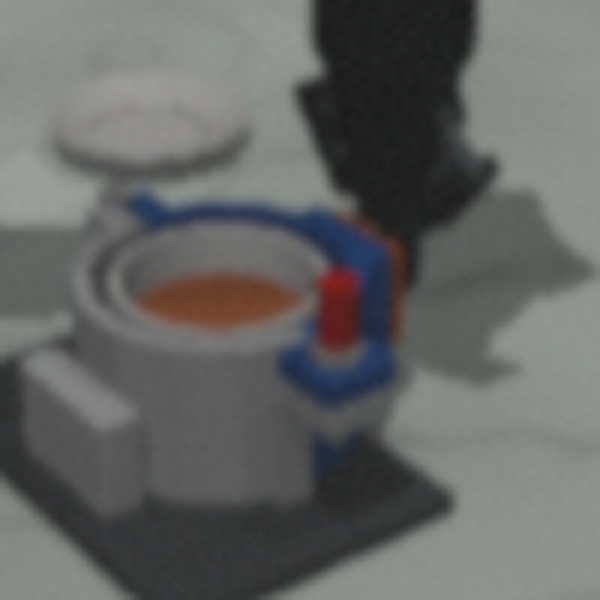

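The pad has moved in against the blue half (400,290) and the pin is still home. The finger stopped at jig x = 99.8 mm, 8 mm past the calculated first-touch position, and holds about 21 N. Handing in.

```bash
python3 - <<'E'
from h import *
print(manip.hand_in());state()
E
```

```text
the job is handed in; nothing more can be done
None
the job is handed in; nothing more can be done
```

I swung the blue half shut, put the pin through both lug holes and pressed the orange pad in, in that order. I handed in at about 26 s, with the gripper still holding the pad.

**Last checks**
- **Half:** the push ended on a firm stop at about 8 N. The top picture put the blue lug's hole within about 1 mm of the fixed hole, and the half still looked shut in the last picture.
- **Pin:** it went down without resistance until the collar touched the lug, with 7 N upward. Two-view triangulation put the top of the grip at 131 mm (130 mm expected when home), and it still looked home and upright in the last picture.
- **Pad:** force rose from about 5 N to 11 N along the spring, then the finger stopped moving while the force climbed to about 21 N sideways. It stopped 8 mm past the calculated first-touch position, which matches full travel.
- **Bystanders:** none were touched, and the blue pot, jar and saucer stood where they started in the later pictures.

**What failed or disagreed**
- **Tool height:** the real finger tips sit about 31 mm higher than the reported TCP. My first closing sweep therefore passed over the lug and moved nothing. I confirmed the offset with one light touch on the bare bench (about 20 N upward, about 22 N in total) and allowed for it from then on.
- **Camera disagreement:** the side view put the lug about 1–2 mm from where the top view did, within the stated calibration error and the hole's chamfer.
- **After hand-in:** the state could not be read, so I have no measurement from the final second.

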